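# Press a lid home with a toggle clamp and let the tin go again

### The arm

A 6-joint arm with a two-finger parallel gripper is mounted at the origin on a cart in front of the work surface, level with it; the furniture and walls round the work are solid. World frame = base frame: x ahead of the robot, y to its left, z up, the work surface at z = 0. Lengths are in mm, angles in rad, forces in N, time in s.
With the tool pointing down it reaches from about 275 to 825 mm from the base axis. Payload 5.2 kg.
Tool frame: the origin (TCP) lies at the very end of the fingers, on their centre line; the grasp point (between the pads) lies 19 mm behind it; z points along the fingers, y is the line along which they close (so a half turn about z gives the same grasp; the last joint's range is limited). The gripper opens to 93 mm and grips with 3 to 60 N. Pads are 15 mm wide; open, the fingers measure 128 mm over their backs; the gripper's body (75 mm by 188 mm) begins 65 mm behind the grasp point.
Start: joints at [-1.538, 0.259, 1.535, -0, 1.348, -0.203], TCP at [128.513, -534.78, 218.653] pointing down, gripper open.
Joint ranges: [-3.14, 3.14], [-0.91, 2.08], [0.19, 2.58], [-1.22, 4.36], [0.22, 2.71], [-3.12, 3.12]. Speed limits (rad/s): [2.57, 2.57, 3.14, 3.14, 3.14, 3.14].

### API

Orientations are given as [roll, pitch, yaw] about the fixed x, y, z axes, in that order (R = Rz(yaw) Ry(pitch) Rx(roll)).
In Python, from bench import robot gives the robot as it stands. The module is installed in compiled form; this text tells all that it offers. Calls block until the motion is done:
- robot.move_ptp(position, orientation): joint-space move of the TCP to a pose.
- robot.move_linear(position, ori=None, speed=150, f_stop=None): straight line of the TCP; ori=None keeps the orientation; speed is the mean speed in mm/s. With f_stop (N) it stops when the force on the tool has changed by that much, and returns True; else False.
- robot.move_j(angles): joint-space move.
- robot.move_gripper(opening): opening from 0.0 (shut) to 1.0 (fully open); the grip force is fixed at half the most; returns when the fingers have stopped.
- robot.sleep(seconds).
- robot.inverse_kinematics(position, orientation): joint angles nearest the present ones, or None.
- robot.get_image(name): name is "side" or "top" or "wrist"; returns a dict with "img" (400x640x3 uint8, blue, green, red), "fovy" (degrees; the focal length in pixels is half the picture's height over the tangent of half this angle, whatever the lens; pixels are square), "cx", "cy" (the principal point, pixels), "eye" and "orientation" of the camera in the world. Camera axes: x right, y down, z forward; pixel columns grow to the right and rows downward; lengths in mm; the calibration is good to about 2 mm. A picture is of the moment at which its call begins. There is no depth.
A pose or a line that the arm cannot do raises robot.MotionError and nothing moves.
- robot.hand_in(): hands the job in; it is judged then, once.
Readings, each from a call of its own:
- robot.current_t(): time.
- robot.current_qpos(): joint angles.
- robot.current_joint_vel(): joint speeds.
- robot.current_joint_efforts(): joint torques, N m.
- robot.current_tcp_pos(): TCP position.
- robot.current_eef_rot(): TCP orientation.
- robot.current_contact_force(): force on the tool from outside, world axes, zero at the start.
- robot.current_ft_torque(): the same for the moment, N m.
- robot.current_gripper_width(): opening from 0.0 (shut) to 1.0 (fully open).
- robot.current_finger_force(): force on a finger pad.
Only numpy, scipy, OpenCV 4.12 (cv2) and the standard library are available. Lean on these libraries where they do the work, as an engineer would, in place of code of your own. Each camera call takes 0.05 s, during which the arm holds its last target. There are 200 camera calls.

### The job

Stand the small metal tin upright in the round cup of the toggle clamp, push the clamp's handle down until it goes over centre and stays locked by itself, so that the jaw presses the tin's lid fully home, and take your hand off it. Then flick the release lever so that the clamp springs open, and leave the tin standing in the cup with its lid home. Never lean hard on the handle, the lever or the lid, and leave the other things alone.

Things in the scene. Friction and masses are not known exactly. Their poses are not given: they have to be found in the camera images.
- clamp: Toggle clamp screwed to the worktop, 336 mm long (along its y), 80 mm wide. Origin on the worktop under its two steel side plates (100 mm high, y -41 to +29 mm); z up. White cup block at +y, handle and release lever at -y. Pivots, all along its x, in this frame (m): handle [0, -0.027, 0.083], jaw [0, 0.012, 0.072], release lever [0, -0.105, 0.034].
- cup (a point): Centre of the floor of the round cup, at [0, 0.102, 0.014] m in the clamp's frame. The cup is 57 mm across, 10 mm deep (rim 24 mm over the worktop), with a 1.5 mm chamfer, in a block 78 mm square. z up.
- handle: Clamp handle: round bar, black grip 14 mm thick, reaching 105 mm from its pivot. Origin at the pivot, bar along its own -y, x the clamp's x. Open it stands 0.95 to 1.3 rad above level, leaning to the clamp's -y. It swings down about the pivot after up to 0.14 rad of free play. Locked it lies 0.15 rad below to 0.07 rad above level: its tension screw varies; feel for it. At most 30 N.
- handle_grip (a point): Point on the middle of the handle's bar, 85 mm from its pivot (surface 7 mm above it), where to push. It takes 1 or 2 N at first, then up to about 15 N once the pad is on the lid; towards centre the force falls to nothing, the handle runs on about 0.06 rad to a hard stop, where the force comes back, and stays locked. Let go before centre, it springs back up.
- jaw (a joint): Angle of the steel jaw (rad): 0 open, standing upright, top 185 mm over the worktop, its sprung rubber pad (26 mm across) sticking out 37 mm towards the cup's side but clear of the cup. It is driven by the handle, fast at first, slowly near the end. The pad meets the lid at about 1.27; locked it reads about 1.35 and the pad presses with some 20 N.
- release_pad (a point): Middle of the top of the black thumb pad (28 x 26 mm) at the end of the release lever, beyond the tip of the handle; 44 mm over the worktop at [0, -0.170, 0.044] m in the clamp's frame. Press it down to free the locked handle.
- release (a joint): Angle of the release lever (rad): 0 at rest (spring return), 0.25 fully down on a hard stop, pad 16 mm lower. With the clamp locked it kicks the handle back over centre at about 0.06 to 0.15, taking 3 to 10 N on the pad; handle and jaw then spring open by themselves. Never above 30 N.
- tin: Small plain metal tin, 54 mm diameter, 40 mm high without its lid, 0.15 to 0.25 kg. Origin at the centre of its underside, z up. Grasp its wall below the lid.
- lid_top (a point): Middle of the top of the tin's lid, a flat metal disc of 51 mm diameter and 4 mm thickness that stands 3 to 5 mm proud of the tin at first.
- lid (a joint): How far the lid stands proud of being home (m): 0 is fully home (lid top 44 mm over the tin's underside). It is a tight fit and takes about 9 N to push; do not press on it with the fingers.
- spice_jar_3: Round spice jar, 45 mm diameter, 106 mm high, bystander. Origin at the centre of its underside.
- lemon_1: Lemon, 72 x 55 x 56 mm, bystander. Origin under its middle.
- mug_1: White mug with dots, 91 mm high, behind the clamp, bystander. Origin under its middle.
There are look-alikes about, which are no part of the job. There is more than one size of the tin; the job needs the largest.

How it is judged:
By the outcome, as a careful person would: the job done as asked, in the order asked, and still so for the second after the job is handed in, with the robot touching nothing.
It also fails if it takes over 69 s, if anything falls off the work surface, if the arm or the gripper's body presses on something with over 40 N, if the wrist force passes 120 N, or if a joint passes its speed limit or range.

## Working session

There is one attempt and no reset: what is moved stays moved. The work goes in short steps, each a Python script; the robot and the scene stay as the last script left them, time stands still between calls to the robot, and variables do not carry over. Pictures are saved under pics/ and viewed, at most 10 in all, crops included, and the job is handed in when it is done.

```bash
mkdir -p pics; cat > h.py <<'E'
import numpy as np, cv2
from scipy.spatial.transform import Rotation as R
from bench import robot
def cam(d):
    o=np.array(d["orientation"],float)
    M=o if o.shape==(3,3) else R.from_euler('xyz',o).as_matrix()
    f=200/np.tan(np.radians(d["fovy"])/2)
    return np.array(d["eye"],float),M,f,d["cx"],d["cy"]
def ray(c,u,v):
    e,M,f,cx,cy=c; return M@np.array([(u-cx)/f,(v-cy)/f,1.])
def at_z(c,u,v,z):
    d=ray(c,u,v); return c[0]+d*(z-c[0][2])/d[2]
def proj(c,p):
    e,M,f,cx,cy=c; q=M.T@(np.array(p,float)-e); return q[:2]/q[2]*f+[cx,cy]
def shot(name,tag):
    d=robot.get_image(name); cv2.imwrite(f'pics/{tag}.png',d["img"])
    import pickle; pickle.dump({k:d[k] for k in d if k!='img'},open(f'pics/{tag}.pkl','wb')); return d
def load(tag):
    import pickle; return cam(pickle.load(open(f'pics/{tag}.pkl','rb')))
E
python3 - <<'E'
from h import *
for n in('top','side','wrist'):
    d=shot(n,n+'0'); print(n,d['eye'],d['orientation'],d['fovy'],d['cx'],d['cy'])
print(robot.current_t(),robot.current_eef_rot(),robot.current_gripper_width())
a=cv2.imread('pics/top0.png');cv2.imwrite('pics/top0b.png',cv2.resize(a,(800,500)))
E
```

```text
top [ 357.82198422    7.06259594 1414.17960986] [-2.9483568   0.00361284 -1.58823865] 48.60288084286073 320.784694755064 210.21905777157042
side [437.3944379  734.36046036 621.04690283] [-2.15775009  0.01504835 -2.93304921] 57.84173971471307 322.3284140134935 196.12351779748477
wrist [ 206.06005455 -515.66861009  382.62808753] [ 2.85186856e+00  1.09853384e-03 -1.33452501e+00] 58.30943298812004 318.7614233687504 204.71702586688727
0.15 [-3.14017422e+00 -2.63145382e-04  2.35811412e-01] 0.996898400505069
```

View pics/top0.png

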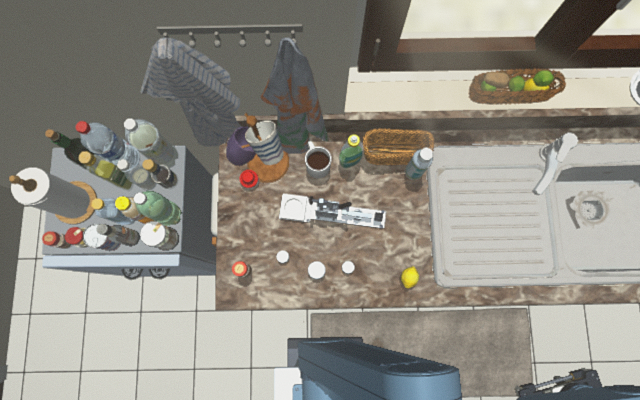

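View pics/side0.png

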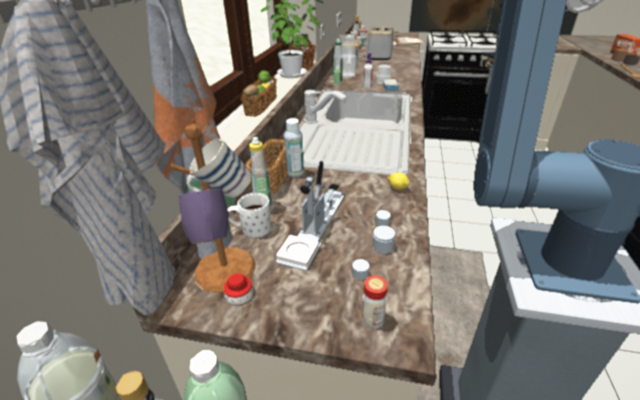

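The top view shows the clamp from (282,207) at the cup to (383,218) at the lever end. There are three white-lidded tins that could be taken for the target: A (283,257), B (317,270) and C (348,268). B looks largest. I'll check the choice in one enlarged crop.

```bash
python3 - <<'E'
import cv2,numpy as np
a=cv2.imread('pics/top0.png')[190:290,265:395]
b=cv2.imread('pics/side0.png')[150:290,260:420]
cv2.imwrite('pics/c1.png',np.vstack([cv2.resize(a,(780,600),interpolation=cv2.INTER_CUBIC)]))
cv2.imwrite('pics/c2.png',cv2.resize(b,(640,560),interpolation=cv2.INTER_CUBIC))
E
```

```text
(no output)
```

View pics/c1.png

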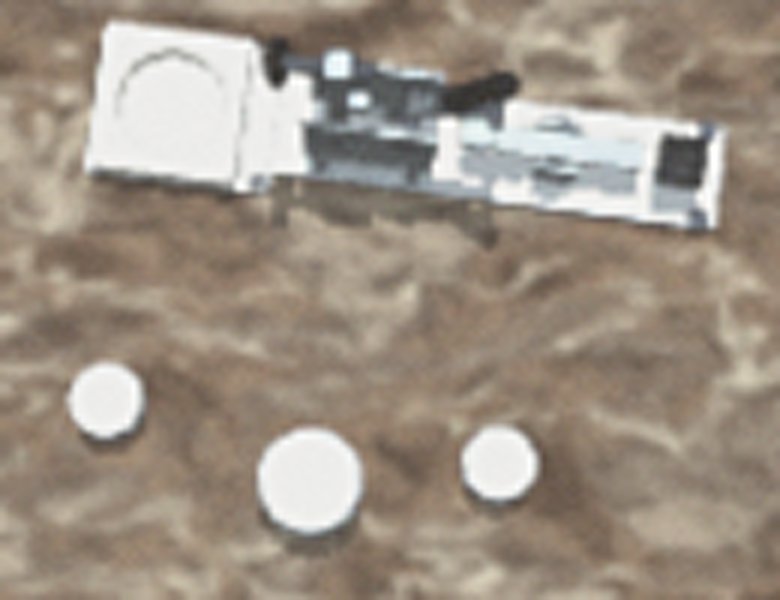

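B is the largest at crop (310,480), which is full (316.7,270). The cup block's corners and the thumb pad are also clear.

```bash
python3 - <<'E'
from h import *
c=load('top0'); f=lambda u,v:(265+u/6,190+v/6)
T=at_z(c,*f(310,480),48); print('tin',T)
for n,p in (('a',(283,257)),('c',(348,268))): print(n,at_z(c,*p,30))
cs=[at_z(c,*f(*p),24) for p in((107,22),(258,38),(240,190),(88,172))]
cup=np.mean(cs,0); pad=at_z(c,*f(683,160),44); print('cup',cup,'pad',pad,np.linalg.norm((cup-pad)[:2]),'expect272')
d=cup-pad; print('ydir yaw',np.arctan2(d[1],d[0])-np.pi/2)
print('lemon',at_z(c,410,278,28),'jar',at_z(c,240,268,100))
for n in('wrist0',): print(proj(load(n),T))
# wrist cam offset in tool frame
e,M,*_=load('wrist0'); Rt=R.from_euler('xyz',robot.current_eef_rot()).as_matrix()
print(Rt.T@(e-np.array(robot.current_tcp_pos())), Rt.T@M)
E
```

```text
tin [438.92260328  23.19675679  48.        ]
a [482.11855074 127.83629556  30.        ]
c [444.43683368 -73.94877832  30.        ]
cup [640.2927696   93.35937096  24.        ] pad [ 602.03511687 -174.64856837   44.        ] 270.72477452083166 expect272
ydir yaw -0.14179029557051326
lemon [ 410.44128814 -264.92768785   28.        ] jar [445.68550051 248.63435299 100.        ]
[-443.97200634 -500.39231982]
[  79.82990671   -0.26916123 -164.6152815 ] [[ 4.59613640e-04 -9.58247278e-01 -2.85940454e-01]
 [ 9.99999843e-01  3.48985116e-04  4.37851760e-04]
 [-3.19781295e-04 -2.85940611e-01  9.58247288e-01]]
```

```bash
python3 - <<'E'
from h import *
yaw=1.429
robot.move_ptp([540,50,240],[np.pi,0,yaw])
d=shot('wrist','w1'); c=load('w1')
print(robot.current_t(),robot.current_qpos(),robot.current_tcp_pos())
for p in([439,23,48],[640,93,24],[602,-175,44]): print(proj(c,p))
t=load('top0')
print('mug',at_z(t,318,160,91),'tree',at_z(t,262,133,150))
E
```

```text
2.7333 [-1.14967183e-01  2.31418360e-01  1.51836039e+00 -1.98864841e-04
  1.39186521e+00  2.83281466e-02] [540.12653417  49.09216633 239.93640877]
[226.84263755 217.12323419]
[408.20801145 120.04523046]
[396.45189588 352.81760071]
mug [776.22476663  13.2158462   91.        ] tree [845.45535175 180.24592946 150.        ]
```

View pics/w1.png

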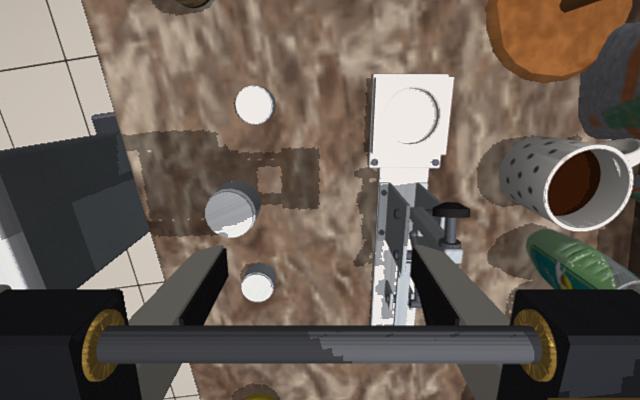

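The wrist view shows the tin's lid near (231,212) and the cup near (410,116). The two small tins are at (254,105) and (257,283), the jaw screw is at (452,225), and the mug and tree are well clear. I'll enlarge both for accuracy.

```bash
python3 - <<'E'
import cv2,numpy as np
a=cv2.imread('pics/w1.png'); k=dict(interpolation=cv2.INTER_CUBIC)
l=cv2.resize(a[175:250,195:270],(400,400),**k); r=cv2.resize(a[65:175,360:465],None,fx=3.8,fy=3.8,**k)[:400]
r=cv2.copyMakeBorder(r,0,400-r.shape[0] if r.shape[0]<400 else 0,0,0,0)
cv2.imwrite('pics/c3.png',cv2.resize(np.hstack([l,r[:400]]),None,fx=1,fy=1))
print(l.shape,r.shape)
E
```

```text
(400, 400, 3) (400, 399, 3)
```

View pics/c3.png

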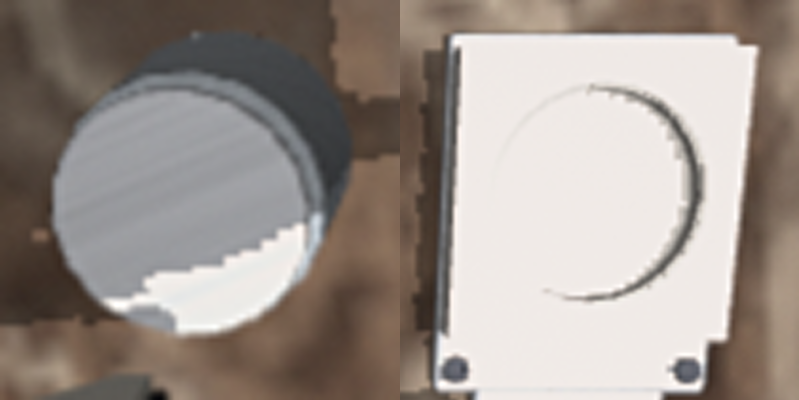

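```bash
python3 - <<'E'
from h import *
c=load('w1'); t=load('top0')
print('tin',at_z(c,228.9,214.4,48),'cup',at_z(c,411.6,115.4,24))
for s,u in((1,304),(-1,88)): print(at_z(c,360+u/3.8,65+191/3.8,24))
for v in(83,300): print(at_z(c,360+196/3.8,65+v/3.8,24))
b=at_z(c,360+55/3.8,65+370/3.8,24);b2=at_z(c,360+288/3.8,65+370/3.8,24);print('screws',b,b2,np.arctan2(*(b2-b)[1::-1]))
print('top cup circle?',at_z(t,265+173/6,190+105/6,24))
s=load('side0'); print('side',proj(s,[435,24,48]),proj(s,[640,93,24]))
E
```

```text
tin [441.77751929  25.63801511  48.        ] cup [643.795936    97.17281102  24.        ]
[672.79300062  93.14567319  24.        ]
[614.77523782 101.48029055  24.        ]
[645.69789414 125.17378002  24.        ]
[641.76448634  67.9187573   24.        ]
screws [601.10799906  53.97263716  24.        ] [666.06822525  44.63972327  24.        ] -0.14269474309142094
top cup circle? [640.33569596  93.49043793  24.        ]
side [386.28776095 232.79165676] [299.33500622 247.92208912]
```

View pics/c2.png

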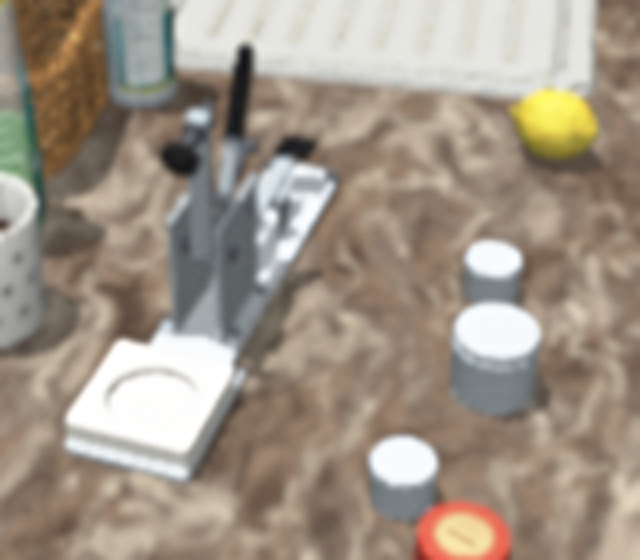

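Tin B is clearly the largest in the side view too. The top and wrist cameras agree on the tin-to-cup vector within about 1.3 mm. Next I'll grasp the tin and lift it.

```bash
python3 - <<'E'
from h import *
s=load('side0'); print('side tin',at_z(s,260+497/4,150+331/4,48),'cup',at_z(s,260+153/4,150+395/4,24))
yaw=1.428; o=[np.pi,0,yaw]
p=[440.5,24.5]
robot.move_ptp(p+[90],o)
print(robot.move_linear(p+[15],speed=80,f_stop=8))
f0=robot.current_contact_force()
robot.move_gripper(0.3); print(robot.current_tcp_pos(),robot.current_gripper_width()*93,robot.current_finger_force(),robot.current_contact_force())
q=robot.current_tcp_pos()
robot.move_linear([q[0],q[1],90],speed=100)
d=shot('wrist','w2'); print(robot.current_t(),robot.current_tcp_pos(),robot.current_gripper_width()*93)
c=load('w2'); P=robot.current_tcp_pos(); print(proj(c,[P[0],P[1],P[2]+34]))
E
```

```text
side tin [439.9361203   24.78626679  48.        ] cup [641.83156839  96.42264562  24.        ]
False
[440.56449399  24.48454853  15.03969067] 52.41235915628419 30.001910731662065 [ 1.0853733  -0.24047149 -0.42389495]
6.25 [439.89969893  24.60534889  89.29871984] 52.64058580890347
[318.37311535 299.41277332]
```

View pics/w2.png

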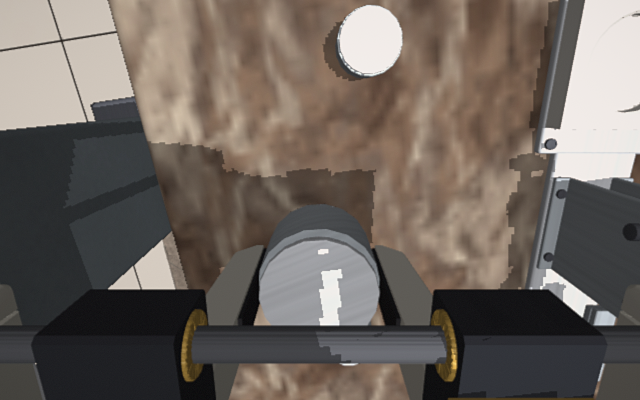

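The tin is gripped squarely: its lid is centred at about (319.5,297) against (318,299) for the TCP axis. I'll go round the jaw and lower it into the cup.

```bash
python3 - <<'E'
from h import *
cup=[642.0,95.6]
robot.move_linear([455,125,92],speed=200)
robot.move_linear([cup[0]-20,cup[1]+3,92],speed=200)
robot.move_linear(cup+[60],speed=100)
robot.sleep(.2); f0=np.array(robot.current_contact_force())
print(robot.current_tcp_pos(),f0)
hit=robot.move_linear(cup+[27],speed=25,f_stop=5)
print(hit,robot.current_tcp_pos(),np.array(robot.current_contact_force())-f0,robot.current_ft_torque(),robot.current_t())
E
```

```text
[642.14890116  95.71603015  60.65521711] [ 0.46306033 -0.01192325 -2.09067101]
True [642.47515073  95.50119468  29.05261926] [-1.04829577  0.00967305  7.3803074 ] [ 0.00548452  0.04491635 -0.05576874] 9.7667
```

It stopped at z = 29.05, which is exactly the depth expected on the cup floor (the rim would give 39). I'll release, rise and check.

```bash
cat >> h.py <<'E'
YAW=1.428; CX=np.array([np.sin(YAW),-np.cos(YAW),0]); CY=np.array([np.cos(YAW),np.sin(YAW),0])
O=np.array([642.0,95.6,0])-102*CY
def W(x,y,z): return (O+x*CX+y*CY+[0,0,z]).tolist()
DOWN=[np.pi,0,YAW]
E
python3 - <<'E'
from h import *
robot.move_gripper(0.85)
p=robot.current_tcp_pos()
robot.move_linear([p[0],p[1],120],speed=120)
robot.move_linear(W(0,90,230),speed=250)
shot('wrist','w3')
robot.move_gripper(0)
d=shot('side','s3'); print(robot.current_t())
c=load('s3')
for th in(.95,1.1,1.3):
    print(th,proj(c,W(0,-27-105*np.cos(th),83+105*np.sin(th))))
print(proj(c,W(0,-27,83)))
a=cv2.imread('pics/w3.png')[30:330,170:570]
b=cv2.resize(d['img'][150:290,230:430],None,fx=2,fy=2)
a=cv2.copyMakeBorder(a,0,0,0,0,0); cv2.imwrite('pics/v3.png',np.vstack([a,b]))
E
```

```text
13.3
0.95 [323.95887249 161.42571573]
1.1 [322.15507023 160.96874369]
1.3 [319.46203025 161.76857767]
[316.47673517 200.5226947 ]
```

View pics/v3.png

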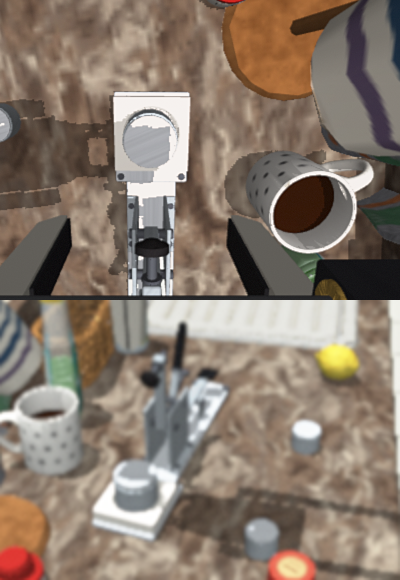

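The tin stands upright in the cup, with the lid at crop (150,138) inside the rim. The handle tip in the side view is at (321.5,162.5), so it is open at about 1.1 rad. Now I'll push it down along its arc while watching the force.

```bash
cat > push.py <<'E'
from h import *
def tcp(th,s=85):
    y=-27-s*np.cos(th)+7*np.sin(th); z=83+s*np.sin(th)+7*np.cos(th)
    return W(0,y+7.5*np.sin(th),z)
robot.move_linear(W(0,-25,222),speed=200)
robot.move_linear(tcp(1.4),speed=150)
robot.sleep(.15); f0=np.array(robot.current_contact_force()); print(f0)
def load_(th):
    f=np.array(robot.current_contact_force())-f0      # force on tool; push reaction along -m
    return f@(np.sin(th)*CY+np.array([0,0,np.cos(th)])), np.linalg.norm(f)
th=1.4; peak=0; low=False; log=[]
while th>-0.25:
    th-= .08 if th>.6 else (.04 if th>.3 else .02)
    hit=robot.move_linear(tcp(th),speed=60 if th>.3 else 30,f_stop=9)
    F,n=load_(th); peak=max(peak,F); log.append((round(th,2),round(F,1),round(n,1),hit))
    if F>23 or n>27: print('too hard'); break
    if peak>5 and F<.35*peak: low=True
    if low and F>7: print('stop felt'); break
print(log,robot.current_t(),robot.current_tcp_pos(),tcp(th))
E
python3 push.py
```

```text
[-0.95714187  0.68831419  0.30326272]
stop felt
[(1.32, np.float64(-1.4), np.float64(1.5), False), (1.24, np.float64(0.2), np.float64(1.5), False), (1.16, np.float64(-0.4), np.float64(1.9), False), (1.08, np.float64(-1.1), np.float64(1.9), False), (1.0, np.float64(-0.5), np.float64(1.0), False), (0.92, np.float64(-1.3), np.float64(1.8), False), (0.84, np.float64(-0.2), np.float64(0.5), False), (0.76, np.float64(-1.1), np.float64(1.3), False), (0.68, np.float64(-0.9), np.float64(1.0), False), (0.6, np.float64(-0.6), np.float64(1.5), False), (0.56, np.float64(-0.7), np.float64(1.3), False), (0.52, np.float64(-1.0), np.float64(1.7), False), (0.48, np.float64(1.0), np.float64(1.2), False), (0.44, np.float64(4.7), np.float64(4.9), False), (0.4, np.float64(9.6), np.float64(10.2), False), (0.36, np.float64(10.9), np.float64(11.4), False), (0.32, np.float64(10.8), np.float64(11.6), False), (0.28, np.float64(12.4), np.float64(13.7), False), (0.26, np.float64(12.8), np.float64(14.4), False), (0.24, np.float64(14.6), np.float64(16.2), False), (0.22, np.float64(13.8), np.float64(15.6), False), (0.2, np.float64(13.1), np.float64(15.0), False), (0.18, np.float64(13.0), np.float64(15.3), False), (0.16, np.float64(10.9), np.float64(13.8), False), (0.14, np.float64(10.3), np.float64(13.4), False), (0.12, np.float64(7.3), np.float64(9.9), False), (0.1, np.float64(4.9), np.float64(6.1), False), (0.08, np.float64(4.1), np.float64(4.7), False), (0.06, np.float64(-0.3), np.float64(1.7), False), (0.04, np.float64(-0.2), np.float64(1.3), False), (0.02, np.float64(0.4), np.float64(0.7), False), (-0.0, np.float64(6.3), np.float64(6.3), False), (-0.02, np.float64(13.6), np.float64(14.2), False)] 23.1167 [ 612.21796602 -116.28154037   90.78363006] [611.5064835635455, -116.49209306837105, 88.29871337773272]
```

The force curve is as described: it peaks near 14 N, falls to zero at about 0.05 rad, then meets the hard stop at about 0 (13.6 N). I'll let go and look before pressing the release.

```bash
python3 - <<'E'
from h import *
p=robot.current_tcp_pos()
robot.move_linear([p[0],p[1],130],speed=60)
robot.move_linear(W(0,-190,150),speed=200); robot.sleep(.1)
d=shot('side','s4'); a=d['img'][150:290,230:430]; t=shot('top','t4')['img'][180:300,250:410]
print(robot.current_t())
cv2.imwrite('pics/v4.png',np.vstack([cv2.resize(a,(400,280)),cv2.resize(t,(400,300))]))
c=load('s4'); k=lambda p:(proj(c,p)-[230,150])*2
for q in (W(0,-132,83),W(0,-132,130)): print(k(q))
R0=R.from_euler('xyz',DOWN)
for phi in(.4,.5):
    o=(R.from_rotvec(phi*CX)*R0).as_euler('xyz'); print(o,robot.inverse_kinematics(W(0,-174,70),o),robot.inverse_kinematics(W(0,-174,25),o))
E
```

```text
24.7083
[199.11767276  61.89365781]
[198.98340562  33.07339966]
[ 3.14159265 -0.4         1.428     ] [-0.66874811  0.60980323  1.44618491  0.35592385  1.31126848 -0.65747422] [-0.66874811  0.66197662  1.47824938  0.36508671  1.23243892 -0.68855999]
[ 3.14159265 -0.5         1.428     ] [-0.71141242  0.64624923  1.42272786  0.42430877  1.37702909 -0.71614366] [-0.71141242  0.69917395  1.45165381  0.43230888  1.30256427 -0.75105859]
```

View pics/v4.png

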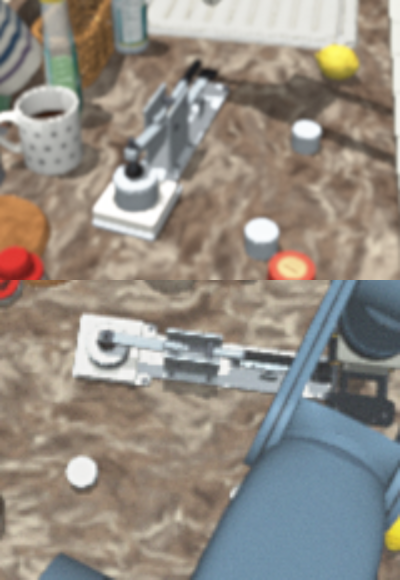

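The side view shows the clamp locked, with the pad on the lid at (132,165) and the handle flat at (195,72). Next I'll press the release pad with the tool leaned back, clear of the handle's swing.

```bash
python3 - <<'E'
from h import *
o=(R.from_rotvec(.5*CX)*R.from_euler('xyz',DOWN)).as_euler('xyz')
tc=lambda z:W(0,-168,z+3.6)
robot.move_ptp(tc(75),o); robot.move_linear(tc(50),speed=60)
robot.sleep(.15); f0=np.array(robot.current_contact_force()); log=[]
for z in np.arange(47,30,-1.5):
    hit=robot.move_linear(tc(z),speed=25,f_stop=12)
    f=np.array(robot.current_contact_force())-f0; log.append((float(z),round(f[2],1),round(np.linalg.norm(f),1),hit))
    if np.linalg.norm(f)>18: break
print(log)
robot.move_linear(tc(80),speed=100)
robot.move_linear(W(0,-230,160),speed=200); robot.sleep(.3)
d=shot('side','s5'); a=d['img'][150:290,230:430]; t=shot('top','t5')['img'][180:300,250:410]
print(robot.current_t())
cv2.imwrite('pics/v5.png',np.vstack([cv2.resize(a,(800,560),interpolation=cv2.INTER_CUBIC)]))
E
```

```text
[(47.0, np.float64(-0.9), np.float64(1.3), False), (45.5, np.float64(-0.0), np.float64(0.2), False), (44.0, np.float64(0.1), np.float64(0.1), False), (42.5, np.float64(-0.1), np.float64(1.1), False), (41.0, np.float64(0.6), np.float64(1.3), False), (39.5, np.float64(4.1), np.float64(4.7), False), (38.0, np.float64(4.2), np.float64(4.9), False), (36.5, np.float64(1.5), np.float64(1.7), False), (35.0, np.float64(1.3), np.float64(2.4), False), (33.5, np.float64(1.5), np.float64(2.3), False), (32.0, np.float64(1.3), np.float64(1.7), False), (30.5, np.float64(2.0), np.float64(2.5), False)]
30.6167
```

View pics/v5.png

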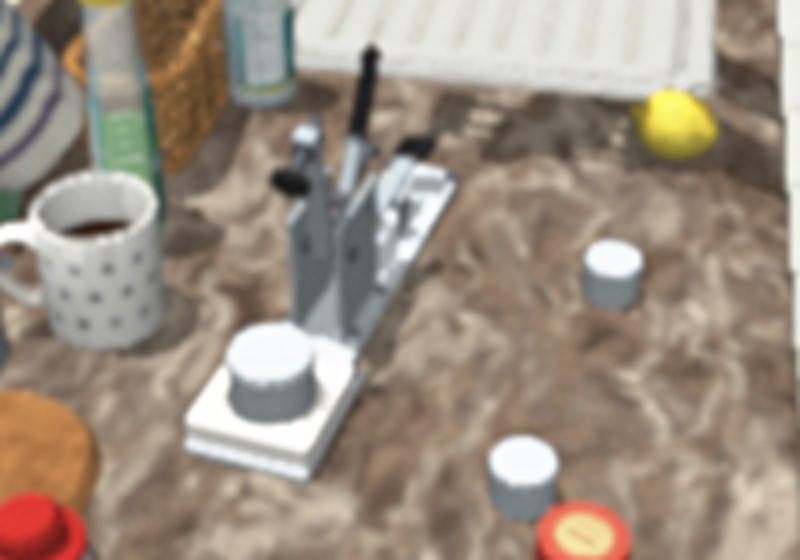

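The clamp has sprung open: the handle is up at (365,90) and the jaw upright at (305,150). The tin stands in the cup at (272,370) with its lid down, and the robot is clear of everything, so I'm handing in.

```bash
python3 -c "
from h import *
print(robot.hand_in())"
```

```text
the job is handed in; nothing more can be done
None
```

The job is handed in at about 31 s: the clamp locked by itself and pressed the lid home, the lever sprang it open, and the last picture shows the tin upright in the cup with its lid down; forces I read stayed under 17 N on the handle and 5 N on the lever.

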